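# Switch on the laundry top-up reader and hold the tag over it

### The job

In the shared laundry, take the red-handled service key out of its wooden block, push it fully home in the key cylinder of the white top-up terminal, turn it clockwise to its stop and leave it there. Then pick up the blue tag by its yellow rib, carry it over the splash guard and finish still holding it level about 2 cm above the black reader pad, centred on the pad and lengthwise with it; the tag must never touch the terminal. Do not bump the splash guard, and leave the detergent bottle, the green cup and the brush where they are.

Things in the scene. Friction and masses are not known exactly. Their poses are not given: they have to be found in the camera images.
- key: Loose key, 62 mm tall, upright in the wooden block. Origin: blade tip (lowest point); z up; x along the wide side of blade and handle. Steel blade 14 (x) by 7 mm (y), 28 mm long, its last 4 mm only 10 x 4; collar 26 mm across at 28 to 32 mm; red handle 36 (x) by 10 mm (y) at 32 to 62 mm: grip it across y. A half turn about z is the same. 40 to 85 g.
- key_rest: Fixed wooden block 60 x 60 x 40 mm, origin at the centre of its underside, with a slot in its top that holds the key loosely (32 mm deep; the key's collar rests on the top, tip 12 mm above the bench). The slot's long side lies along the block's x. Lift the key 35 mm or more to clear it.
- terminal: Fixed white top-up terminal, 150 (x) by 260 (y) by 36 mm high, origin at the centre of its underside. Reader pad at its +y end, key cylinder at its -y end. A grey display bar on the +x edge beside the pad (16 by 100 mm, 54 to 70 mm in x from the centre) rises to 52 mm above the bench.
- reader (a point): Centre of the top face of the black reader pad on the terminal, 40 mm above the bench. The pad is 64 mm (terminal x) by 94 mm (terminal y), level, framed in blue; axes as the terminal's.
- keyswitch (a joint): Turn of the key cylinder, rad: grows clockwise seen from above, from 0 to its stop at 1.2. Starts at 0 to 0.2, turns with light friction (0.06 N m), stays where it is left. About 0.2 rad of play between key and slot: turn the key about 0.2 rad more than the cylinder has to turn; the stop halts it.
- keyway (a point): Centre of the slot's mouth in the round key cylinder (52 mm across, 34 mm above the case), 70 mm above the bench; turns with it. x along the slot's long side, z up (at joint 0, x is the terminal's x). Slot 16.5 by 9.5 mm, chamfered, 34 mm deep, in a brass square set parallel to it. The key is home when its collar rests on the cylinder, tip 28 mm below this point.
- tag: Loose blue tag lying flat on the bench: plate 54 (x) by 86 (y) by 6 mm with an upright yellow grip rib on top, 14 mm (x) by 60 mm (y), from 6 to 32 mm above the underside. Origin: centre of the underside; z up. Grip the rib across x. 40 to 85 g; a half turn about z is the same.
- guard: Fixed upright metal splash guard between the tag's and key block's side of the bench and the terminal: 340 mm (x) by 14 mm (y), 72 mm high, with a foot 36 mm wide; origin at the centre of its underside.
- detergent: Bystander: orange detergent bottle, 68 mm across, 190 mm tall, origin at the centre of its underside.
- scoop_cup: Bystander: green open cup, 68 mm across the rim, 60 mm tall, origin at the centre of its underside.
- brush: Bystander: flat cleaning brush with a pale wooden handle lying on the bench, 200 mm long along its x, 42 mm wide, 20 mm thick, origin under its middle.

How it is judged:
On the way, in this order (a step that is already met when the one before it is completed fails the run):
1. the key is fully home in the key cylinder, not yet turned (horizontal distance between key and keyway below 0.005 m and z of key in the frame of keyway below -0.024 m and angle between the x axis of key and the x axis of keyway, either way round below 0.3 rad and value of joint keyswitch below 0.6 rad), for 0.1 s.
2. the cylinder is turned clockwise to its stop with the key in it (horizontal distance between key and keyway below 0.005 m and z of key in the frame of keyway below -0.024 m and angle between the x axis of key and the x axis of keyway, either way round below 0.3 rad and value of joint keyswitch above 1.08 rad), for 0.2 s.
3. the tag is held clear of the bench, higher than the guard (height (world z) of tag above 0.075 m and contact force between tag and the fingers above 0.5 N), for 0.1 s.
At the end, for the whole second after the job is handed in: Key home in the cylinder (tip 24 mm deep, 5 mm of its axis), cylinder at 1.08 rad or more, robot off key and terminal. Gripper holds the tag still, underside 6 to 35 mm above the pad, centred within 12 mm, lengthwise within 0.16 rad, level within 0.14 rad, touching only the fingers (all of step 2 and horizontal distance between tag and reader below 0.012 m and z of tag in the frame of reader between 0.006 and 0.035 m and angle between the y axis of tag and the y axis of terminal, either way round below 0.16 rad and angle between tag's own z axis and vertical below 0.14 rad and contact force between tag and the fingers above 1 N and contact force between tag and terminal below 0.1 N and contact force between tag and key below 0.1 N and contact force between tag and guard below 0.1 N and linear speed of tag below 0.02 m/s and contact force between each of key, terminal and the arm below 0.1 N); the arm keeps its last pose, push and grip.
It fails at once if the tag touches the terminal (contact force between tag and terminal above 0.3 N).
It fails at once if the splash guard is bumped (contact force between guard and anything else above 2 N).
It fails at once if the detergent bottle is shifted or tipped (distance of detergent from where it was at the start of the episode above 0.02 m or angle between detergent's own z axis and vertical above 0.3 rad).
It fails at once if the cup is shifted or tipped (distance of scoop_cup from where it was at the start of the episode above 0.02 m or angle between scoop_cup's own z axis and vertical above 0.3 rad).
It fails at once if the brush is shifted or tipped (distance of brush from where it was at the start of the episode above 0.02 m or angle between brush's own z axis and vertical above 0.3 rad).
It also fails if it takes over 67 s, if anything falls off the work surface, if the arm or the gripper's body presses on something with over 40 N, if the wrist force passes 120 N, or if a joint passes its speed limit or range.

### The arm

A 7-joint arm with a two-finger parallel gripper is mounted at the origin on the work surface. World frame = base frame: x ahead of the robot, y to its left, z up, the work surface at z = 0. Lengths are in m, angles in rad, forces in N, time in s.
With the tool pointing down it reaches from about 0.4 to 0.9 m from the base axis. Payload 5.6 kg.
Tool frame: the origin (TCP) lies at the very end of the fingers, on their centre line; the grasp point (between the pads) lies 19 mm behind it; z points along the fingers, y is the line along which they close (so a half turn about z gives the same grasp; the last joint's range is limited). The gripper opens to 92 mm and grips with 3 to 60 N. Pads are 20 mm wide; open, the fingers measure 128 mm over their backs; the gripper's body (75 mm by 189 mm) begins 69 mm behind the grasp point.
Start: joints at [-1.308, 0.468, -0.012, 1.603, 0.006, 1.071, -0.056], TCP at [0.196, 0.62, 0.215] pointing down, gripper open.
Joint ranges: [-2.53, 2.53], [-0.31, 2.02], [-1.57, 1.55], [0.28, 2.44], [-1.29, 4.43], [0.15, 1.84], [-2.92, 2.92]. Speed limits (rad/s): [2.57, 2.57, 3.14, 3.14, 3.14, 3.14, 3.14].

### API

Orientations are given as a unit quaternion [w, x, y, z].
In Python, from rig import ctrl gives the robot as it stands.
- The arm moves only by the tool creep_tool, called after ">>>" in YAML: its name, and indented under it one key for each argument. Schema: {"type":"object","properties":{"ticks":{"type":"array","items":{"type":"array","prefixItems":[{"type":"number"},{"type":"array","items":{"type":"number"},"minItems":3,"maxItems":3},{"type":"array","items":{"type":"number"},"minItems":3,"maxItems":3}],"minItems":3,"maxItems":3},"minItems":1,"maxItems":20},"clamp_n":{"type":"number"},"only":{"type":"string"},"quiet":{"type":"boolean"},"lines":{"type":"string"}},"required":["ticks"],"additionalProperties":false}. ticks is a list of rows, 1 to 20 of them, each written [opening, [dx, dy, dz], [rx, ry, rz]]: the finger opening in m, then dx, dy, dz in shares of the most that a row can go, 1 being 62.5 mm, then a rotation vector rx, ry, rz in units of 0.05 rad; each row shifts and turns the commanded pose from where the row before left it, along the tool's axes as they then stand; what a row does not reach is not made up. A row lasts 1/8 s, in which the tool goes at most 0.0625 m and 0.188 rad, less where a joint would pass 70% of its speed; a pose out of reach is approached as far as the arm can. The fingers move at their own pace and stop on an object; clamp_n is the grip in N (left out, the last holds). Time passes only in rows, so rows that do not move let the fingers close. The tool returns the time, the measured TCP pose, the force, the opening and the grip force at its end. only (a regular expression) keeps the lines of the reply that match it, lines (a string "A,B") keeps lines A to B, and quiet returns only ok. Input that does not fit is refused with a message, and nothing moves.
- ctrl.sense(): the state, without advancing time (a new reading comes with each control period).
- ctrl.grab_frame(name): name is "scene" or "top" or "wrist"; returns the picture (480x640x3 uint8, blue, green, red); there is no depth.
- ctrl.camera_params(name): a dict with "K" (3x3 intrinsics, pixels), "distortion" ([k1, k2, p1, p2, k3] as OpenCV has them; the pictures are not rectified), "R" (3x3) and "t" (3): a world point X has camera coordinates R X + t. Camera axes: x right, y down, z forward; pixel columns grow to the right and rows downward; lengths in m; the calibration is good to about 2 mm. A picture is of the moment at which its call begins: read the wrist's pose just before it. camera_params takes no time and is no camera call; for the wrist camera it gives the pose at the moment of the call.
- ctrl.sign_off(): hands the job in; it is judged then, once.
The state is a dict: "clock": time; "joint_pos": joint angles; "qd": joint speeds; "tau": joint torques, N m; "tool_pos": TCP position; "ee_rot": TCP orientation; "wrist_force": force on the tool from outside, world axes, zero at the start; "torque": the same for the moment, N m; "opening": finger opening in m; "finger_force": force on a finger pad.
Only numpy, scipy, OpenCV 4.12 (cv2) and the standard library are available. Lean on these libraries where they do the work, as an engineer would, in place of code of your own. Each camera call takes 0.05 s, during which the arm holds its last target. There are 200 camera calls.

## Working session

There is one attempt and no reset: what is moved stays moved. The work goes in short steps, Python scripts to look and compute and a tool call to move; the robot and the scene stay as the last step left them, time stands still between calls to the robot, and variables do not carry over. Pictures are saved under pics/ and viewed, at most 10 in all, crops included, and the job is handed in when it is done.

```bash
ls; mkdir -p pics
```

Run:
```python
from rig import ctrl
import cv2,numpy as np
for n in("scene","top","wrist"):
    p=ctrl.camera_params(n); im=ctrl.grab_frame(n); cv2.imwrite(f"pics/{n}0.png",im)
    print(n,np.round(p["K"],1).tolist(),np.round(p["distortion"],3),np.round(-np.array(p["R"]).T@p["t"],3),np.round(p["R"],2).tolist())
s=ctrl.sense();print(s["clock"],s["tool_pos"],s["ee_rot"],s["opening"])
```

```text
pics
rig.py
scene [[455.4, 0.0, 322.5], [0.0, 455.4, 238.4], [0.0, 0.0, 1.0]] [-0.117  0.     0.     0.     0.   ] [1.026 0.285 0.748] [[-0.59, 0.81, -0.01], [0.65, 0.46, -0.6], [-0.48, -0.36, -0.8]]
top [[506.9, 0.0, 314.4], [0.0, 506.9, 242.3], [0.0, 0.0, 1.0]] [0.045 0.    0.    0.    0.   ] [ 0.543 -0.037  1.063] [[-0.0, -1.0, -0.01], [-0.99, 0.0, -0.1], [0.1, 0.01, -0.99]]
wrist [[360.8, 0.0, 320.0], [0.0, 360.8, 240.2], [0.0, 0.0, 1.0]] [-0.053  0.     0.     0.     0.   ] [0.115 0.645 0.382] [[0.3, 0.95, -0.0], [0.91, -0.29, 0.29], [0.28, -0.09, -0.96]]
0.15 [0.19560734 0.61942926 0.21388334] [-5.01193758e-05  1.52358233e-01  9.88325123e-01 -6.46277731e-04] 0.092089646185001
```

View pics/top0.png

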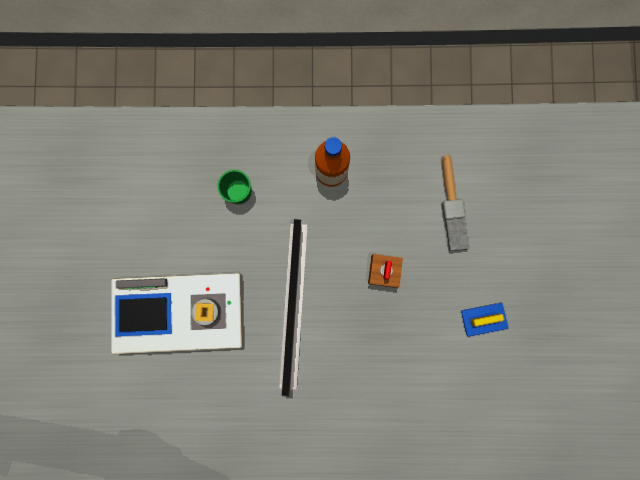

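View pics/scene0.png

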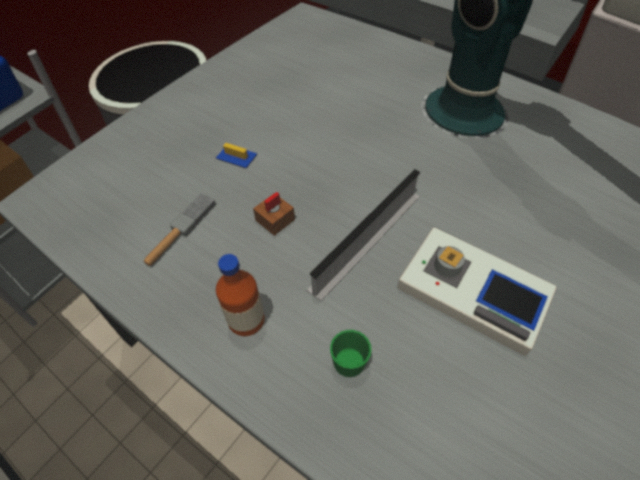

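The top view shows the key handle at about (388,270), its block at (386,271), the tag rib at (488,321), the pad at (143,314), the brass square at (204,313) and the guard along x≈293. The scene view agrees, and the arm does not block anything.

Create h.py:
```python
import cv2,numpy as np
from rig import ctrl
from scipy.spatial.transform import Rotation as Ro
def rays(p,uv,z):
    R=np.array(p["R"]);c=-R.T@np.array(p["t"])
    n=cv2.undistortPoints(np.array(uv,float).reshape(-1,1,2),np.array(p["K"]),np.array(p["distortion"])).reshape(-1,2)
    d=np.c_[n,np.ones(len(n))]@R
    return c+d*((z-c[2])/d[:,2])[:,None]
def project(p,X):
    return cv2.projectPoints(np.array(X,float).reshape(-1,3),cv2.Rodrigues(np.array(p["R"]))[0],np.array(p["t"],float),np.array(p["K"]),np.array(p["distortion"]))[0].reshape(-1,2)
HSV=dict(red=[((0,150,80),(6,255,255)),((174,150,80),(180,255,255))],yellow=[((22,150,120),(34,255,255))],
 blue=[((105,150,80),(125,255,255))],brass=[((12,120,120),(24,255,255))],wood=[((5,100,50),(16,220,200))],white=[((0,0,200),(180,30,255))])
def blobs(im,col,amin=30):
    h=cv2.cvtColor(im,cv2.COLOR_BGR2HSV);m=0
    for a,b in HSV[col]: m=m|cv2.inRange(h,a,b)
    cs=cv2.findContours(m,cv2.RETR_EXTERNAL,cv2.CHAIN_APPROX_NONE)[0]
    return sorted([c for c in cs if cv2.contourArea(c)>amin],key=cv2.contourArea,reverse=True)
def rect(p,c,z):
    """min-area rectangle of the contour cast on plane z: centre, (long,short) mm, yaw of long side"""
    P=rays(p,c.reshape(-1,2),z)[:,:2]
    (x,y),(w,h),a=cv2.minAreaRect((P*1000).astype(np.float32))
    if h>w:w,h,a=h,w,a+90
    a=(a+90)%180-90
    return np.round([x,y,w,h,a],1)
def tcp():
    s=ctrl.sense();q=s["ee_rot"];return np.array(s["tool_pos"]),Ro.from_quat([q[1],q[2],q[3],q[0]]),s
def go(pos,yaw_close):
    """tool-axis shift to pos with tool down and closing line y at yaw (deg) in world, modulo 180"""
    t,R,s=tcp();d=R.inv().apply(np.array(pos)-t)
    best=None
    for k in(0,180):
        a=np.radians(yaw_close+k);y=np.array([np.cos(a),np.sin(a),0]);z=np.array([0,0,-1.]);x=np.cross(y,z)
        r=(R.inv()*Ro.from_matrix(np.c_[x,y,z])).as_rotvec()
        if best is None or np.linalg.norm(r)<np.linalg.norm(best):best=r
    print("tcp",t.round(4),"shift",d.round(4),"rot",best.round(3),"q7",round(s["joint_pos"][6],2),"t",s["clock"])
```

Run:
```python
from h import *
p=ctrl.camera_params("top");im=cv2.imread("pics/top0.png")
for col,z in(("red",.074),("yellow",.032),("blue",.04),("blue",.006),("brass",.07),("wood",.04),("white",.036)):
    for c in blobs(im,col):
        print(col,z,c.reshape(-1,2).mean(0).round(0),cv2.contourArea(c),rect(p,c,z))
t,R,s=tcp();print(R.as_matrix().round(2).tolist())
```

```text
red 0.074 [387. 270.] 90.0 [ 591.6 -163.6   34.2   12.3   -9. ]
yellow 0.032 [488. 320.] 172.0 [ 493.6 -367.1   59.1   13.4  -78.5]
blue 0.04 [143. 314.] 2138.5 [505.1 321.9 109.6  80.5 -87.7]
blue 0.04 [484. 319.] 1060.5 [ 495.  -356.9   82.7   51.7  -78.5]
blue 0.04 [333. 145.] 201.0 [849.5 -60.2  33.1  31.7  89.7]
blue 0.006 [143. 314.] 2138.5 [503.8 333.8 113.3  83.1 -87.7]
blue 0.006 [484. 319.] 1060.5 [ 493.4 -367.6   85.4   53.4  -78.5]
blue 0.006 [333. 145.] 201.0 [859.7 -61.   34.2  32.7  89.7]
brass 0.07 [386. 270.] 825.5 [ 590.1 -161.6   58.2   57.6   -7.8]
brass 0.07 [449. 178.] 298.0 [ 774.  -289.    88.    15.9    5. ]
brass 0.07 [204. 312.] 275.0 [510.9 192.5  34.5  32.7  89.8]
brass 0.07 [320. 154.] 93.0 [ 8.233e+02 -3.250e+01  4.500e+01  1.800e+01 -2.000e-01]
brass 0.07 [345. 156.] 35.5 [818.7 -83.   53.1  13.1  -2.5]
wood 0.04 [385. 271.] 899.5 [ 591.1 -163.7   63.2   61.2   82.1]
wood 0.04 [449. 178.] 354.5 [ 781.6 -295.6   92.6   19.     5.9]
white 0.036 [174. 313.] 8538.5 [507.8 257.1 254.4 146.4 -87.5]
white 0.036 [300. 306.] 324.5 [522.3   7.7 325.3   9.4  -3. ]
[[-0.95, 0.3, -0.0], [0.3, 0.95, -0.0], [-0.0, -0.0, -1.0]]
```

Run:
```python
from h import *
go([.511,.192,.235],90)
```

```text
tcp [0.1956 0.6194 0.2139] shift [-0.4295 -0.3126 -0.0207] rot [-0.001 -0.    -0.306] q7 -0.06 t 0.15
```

The rows are not in the units I measure in: shifts go in shares of 62.5 mm and turns go in units of 0.05 rad. I convert before sending: -0.043 m is -0.688, -0.0313 m is -0.5008, -0.153 rad is -3.06.

>>> creep_tool:
  ticks:
    - [0.092,[-0.688,-0.5008,-0.032],[0,0,0]]
    - [0.092,[-0.688,-0.5008,-0.032],[0,0,0]]
    - [0.092,[-0.688,-0.5008,-0.032],[0,0,0]]
    - [0.092,[-0.688,-0.5008,-0.032],[0,0,0]]
    - [0.092,[-0.688,-0.5008,-0.032],[0,0,0]]
    - [0.092,[-0.688,-0.5008,-0.032],[0,0,0]]
    - [0.092,[-0.688,-0.5008,-0.032],[0,0,0]]
    - [0.092,[-0.688,-0.5008,-0.032],[0,0,0]]
    - [0.092,[-0.688,-0.5008,-0.032],[0,0,0]]
    - [0.092,[-0.688,-0.5008,-0.032],[0,0,0]]
    - [0.092,[0,0,0],[0,0,-3.06]]
    - [0.092,[0,0,0],[0,0,-3.06]]
    - [0.092,[0,0,0],[0,0,0]]
    - [0.092,[0,0,0],[0,0,0]]

```text
clock: 1.9
tool_pos: [0.5114, 0.1919, 0.2345]
ee_rot: [-0.0, 0.001, 1.0, -0.0]
wrist_force: [-0.4, -1.0, -0.6]
opening: 0.0919
finger_force: 0.0
```

Run:
```python
from h import *
go([.511,.192,.235],90)
p=ctrl.camera_params("wrist");im=ctrl.grab_frame("wrist");cv2.imwrite("pics/w1.png",im)
for col,z in(("brass",.07),("yellow",.07),("blue",.04)):
    for c in blobs(im,col,200): print(col,c.reshape(-1,2).mean(0).round(0),cv2.contourArea(c),rect(p,c,z))
```

```text
tcp [0.5114 0.1919 0.2345] shift [ 0.0004  0.0001 -0.0005] rot [-0.    -0.    -0.002] q7 1.2 t 1.9
brass [319. 219.] 1153.5 [508.  192.6  33.7  33.4  89.1]
blue [444. 205.] 7696.0 [501.9 320.8 109.   79.5 -87.8]
```

View pics/w1.png

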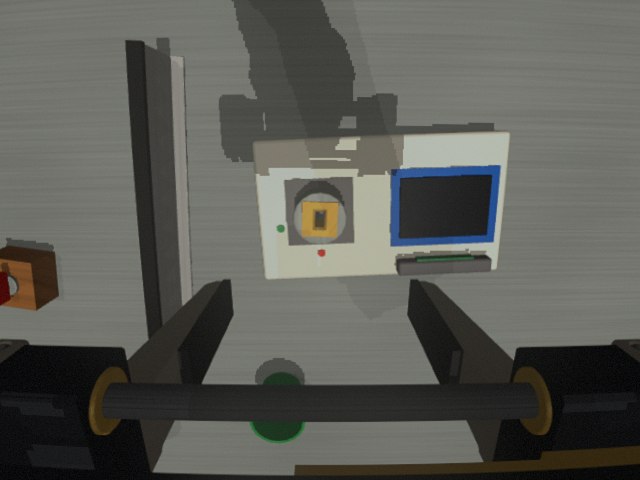

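The wrist view shows the brass square at (319,219), its slot lengthwise along world x, and the pad at (444,205). Wrist and top disagree by 3 mm in x, so I turn the tool half round to cancel the camera's bias.

In the tool's units: -0.185 rad is -3.7.

>>> creep_tool:
  ticks:
    - [0.092,[0,0,0],[0,0,-3.7]]
    - [0.092,[0,0,0],[0,0,-3.7]]
    - [0.092,[0,0,0],[0,0,-3.7]]
    - [0.092,[0,0,0],[0,0,-3.7]]
    - [0.092,[0,0,0],[0,0,-3.7]]
    - [0.092,[0,0,0],[0,0,-3.7]]
    - [0.092,[0,0,0],[0,0,-3.7]]
    - [0.092,[0,0,0],[0,0,-3.7]]
    - [0.092,[0,0,0],[0,0,-3.7]]
    - [0.092,[0,0,0],[0,0,-3.7]]
    - [0.092,[0,0,0],[0,0,-3.7]]
    - [0.092,[0,0,0],[0,0,-3.7]]
    - [0.092,[0,0,0],[0,0,-3.7]]
    - [0.092,[0,0,0],[0,0,-3.7]]
    - [0.092,[0,0,0],[0,0,-3.7]]
    - [0.092,[0,0,0],[0,0,-3.7]]
    - [0.092,[0,0,0],[0,0,-3.7]]
    - [0.092,[0,0,0],[0,0,0]]
    - [0.092,[0,0,0],[0,0,0]]

```text
clock: 4.32
tool_pos: [0.4549, 0.2512, 0.1576]
ee_rot: [0.041, 0.988, -0.145, 0.016]
wrist_force: [0.7, -0.8, -0.4]
opening: 0.0921
finger_force: 0.0
```

Run:
```python
from h import *
go([.511,.192,.235],90)
p=ctrl.camera_params("wrist");im=ctrl.grab_frame("wrist");cv2.imwrite("pics/w2.png",im)
for col,z in(("brass",.07),("yellow",.07),("blue",.04)):
    for c in blobs(im,col,200): print(col,c.reshape(-1,2).mean(0).round(0),cv2.contourArea(c),rect(p,c,z))
```

```text
tcp [0.4549 0.2512 0.1576] shift [ 0.074   0.0464 -0.0709] rot [ 0.083 -0.033 -0.29 ] q7 2.92 t 4.325
brass [368. 155.] 2147.0 [508.7 192.6  33.6  33.5  88.1]
blue [210. 205.] 13246.5 [503.4 320.9 108.9  79.3 -87.5]
```

Run:
```python
from h import *
t,R,s=tcp();d=R.inv().apply(np.array([.59,-.162,.239])-t);print(t,d.round(4))
a=np.radians(82);y=np.array([np.cos(a),np.sin(a),0]);z=np.array([0,0,-1.]);x=np.cross(y,z)
print((R.inv()*Ro.from_matrix(np.c_[x,y,z])).as_rotvec().round(3), s["joint_pos"])
```

```text
[0.4554765  0.25088522 0.15799961] [ 0.2504  0.3614 -0.0424]
[-0.058 -0.119  2.987] [ 0.35799237  1.04482053 -1.56797786  1.89725266  1.09612606  1.4910059
  2.92087892]
```

In the tool's units: -0.04 m is -0.64, 0.187 rad is 3.74.

>>> creep_tool:
  ticks:
    - [0.092,[0,0,-0.64],[0,0,0]]
    - [0.092,[0,0,-0.64],[0,0,0]]
    - [0.092,[0,0,0],[-0.072,-0.148,3.74]]
    - [0.092,[0,0,0],[-0.072,-0.148,3.74]]
    - [0.092,[0,0,0],[-0.072,-0.148,3.74]]
    - [0.092,[0,0,0],[-0.072,-0.148,3.74]]
    - [0.092,[0,0,0],[-0.072,-0.148,3.74]]
    - [0.092,[0,0,0],[-0.072,-0.148,3.74]]
    - [0.092,[0,0,0],[-0.072,-0.148,3.74]]
    - [0.092,[0,0,0],[-0.072,-0.148,3.74]]
    - [0.092,[0,0,0],[-0.072,-0.148,3.74]]
    - [0.092,[0,0,0],[-0.072,-0.148,3.74]]
    - [0.092,[0,0,0],[-0.072,-0.148,3.74]]
    - [0.092,[0,0,0],[-0.072,-0.148,3.74]]
    - [0.092,[0,0,0],[-0.072,-0.148,3.74]]
    - [0.092,[0,0,0],[-0.072,-0.148,3.74]]
    - [0.092,[0,0,0],[-0.072,-0.148,3.74]]
    - [0.092,[0,0,0],[-0.072,-0.148,3.74]]
    - [0.092,[0,0,0],[0,0,0]]

```text
clock: 6.75
tool_pos: [0.4419, 0.2743, 0.2211]
ee_rot: [0.01, 0.086, 0.996, -0.007]
wrist_force: [0.3, -0.4, -0.3]
opening: 0.0922
finger_force: 0.0
```

Run:
```python
from h import *
go([.59,-.162,.239],82)
print(tcp()[2]["joint_pos"].round(2))
```

```text
tcp [0.4419 0.2743 0.2211] shift [-0.221  -0.4047 -0.008 ] rot [-0.013  0.021 -0.033] q7 0.39 t 6.75
[ 0.17  0.42 -1.    1.87  0.43  1.07  0.39]
```

>>> creep_tool:
  ticks:
    - [0.092,[-0.4416,-0.8096,-0.032],[0,0,0]]
    - [0.092,[-0.4416,-0.8096,-0.032],[0,0,0]]
    - [0.092,[-0.4416,-0.8096,-0.032],[0,0,0]]
    - [0.092,[-0.4416,-0.8096,-0.032],[0,0,0]]
    - [0.092,[-0.4416,-0.8096,0],[0,0,0]]
    - [0.092,[-0.4416,-0.8096,0],[0,0,0]]
    - [0.092,[-0.4416,-0.8096,0],[0,0,0]]
    - [0.092,[-0.4416,-0.8096,0],[0,0,0]]
    - [0.092,[0,0,0],[-0.26,0.42,-0.66]]
    - [0.092,[0,0,0],[0,0,0]]
    - [0.092,[0,0,0],[0,0,0]]

```text
clock: 8.12
tool_pos: [0.5889, -0.1609, 0.2374]
ee_rot: [-0.001, 0.068, 0.998, -0.0]
wrist_force: [0.1, -0.3, 0.5]
opening: 0.0923
finger_force: 0.0
```

Create look.py:
```python
from h import *
import sys
p=ctrl.camera_params("wrist");im=ctrl.grab_frame("wrist");cv2.imwrite(f"pics/{sys.argv[1]}.png",im)
for a in sys.argv[2:]:
    col,z=a.split(":")
    for c in blobs(im,col,100): print(col,z,c.reshape(-1,2).mean(0).round(0),cv2.contourArea(c),rect(p,c,float(z)))
```

```bash
python3 look.py w3 red:.074 wood:.04
```

Run:
```python
from h import *
go([.59,-.162,.239],82)
print(tcp()[2]["joint_pos"].round(2))
```

```text
red .074 [315. 222.] 311.0 [ 587.7 -165.3   36.1    8.6   -7.9]
wood .04 [315. 214.] 3282.5 [ 586.6 -165.1   63.7   58.9   -7.8]
wood .04 [455. 443.] 1686.5 [911.1 -32.7 105.5  62.2  20.3]
wood .04 [229. 364.] 520.5 [ 754.2 -292.4   61.1   18.6    6.3]
wood .04 [405. 350.] 251.5 [763.1 -83.5  44.2  17.7 -46.1]
tcp [ 0.5888 -0.1607  0.2374] shift [-0.0013 -0.0011 -0.0016] rot [-0.001 -0.002  0.003] q7 1.27 t 8.175
[ 0.85  0.55 -0.91  1.64  0.46  1.18  1.27]
```

View pics/w3.png

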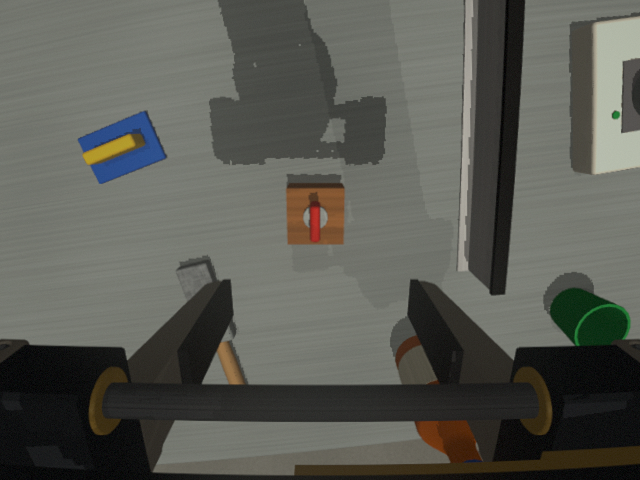

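The wrist view shows the red handle at (315,222), aligned in the block. I descend and grip.

In the tool's units: -0.0047 m is -0.0752, 0.0005 m is 0.008.

>>> creep_tool:
  ticks:
    - [0.092,[0.008,-0.0752,0.72],[0,0,0]]
    - [0.092,[0,0,0.8],[0,0,0]]
    - [0.092,[0,0,0.8],[0,0,0]]
    - [0.092,[0,0,0.48],[0,0,0]]
    - [0.092,[0,0,0.24],[0,0,0]]
    - [0.092,[0,0,0],[0,0,0]]
    - [0,[0,0,0],[0,0,0]]
    - [0,[0,0,0],[0,0,0]]
    - [0,[0,0,0],[0,0,0]]
    - [0,[0,0,0],[0,0,0]]
    - [0,[0,0,0],[0,0,0]]
    - [0,[0,0,0],[0,0,0]]
  clamp_n: 30

```text
clock: 9.68
tool_pos: [0.5871, -0.1662, 0.047]
ee_rot: [-0.002, 0.069, 0.998, -0.0]
wrist_force: [0.6, -0.1, -0.5]
opening: 0.0336
finger_force: 0.0
```

Run:
```python
from h import *
t,R,s=tcp();print(t,s["finger_force"])
```

```text
[ 0.58712347 -0.16624114  0.04699611] 0.0
```

>>> creep_tool:
  ticks:
    - [0,[0,0,0],[0,0,0]]
    - [0,[0,0,0],[0,0,0]]
    - [0,[0,0,0],[0,0,0]]
    - [0,[0,0,0],[0,0,0]]
    - [0,[0,0,0],[0,0,0]]
  clamp_n: 30

```text
clock: 10.3
tool_pos: [0.5872, -0.1662, 0.047]
ee_rot: [-0.002, 0.069, 0.998, -0.0]
wrist_force: [0.3, -0.1, 0.3]
opening: 0.0101
finger_force: 30.0
```

>>> creep_tool:
  ticks:
    - [0,[0,0,-0.24],[0,0,0]]
    - [0,[0,0,-0.48],[0,0,0]]
    - [0,[0,0,-0.64],[0,0,0]]
    - [0,[0,0,-0.72],[0,0,0]]
    - [0,[0,0,0],[0,0,0]]
    - [0,[0,0,0],[0,0,0]]

```text
clock: 11.05
tool_pos: [0.5871, -0.1664, 0.177]
ee_rot: [-0.002, 0.069, 0.998, -0.0]
wrist_force: [-0.2, 0.7, -0.5]
opening: 0.0095
finger_force: 30.0
```

Run:
```python
from h import *
go([.5078,.1926,.177],89)
print(tcp()[2]["joint_pos"].round(2),tcp()[2]["finger_force"])
```

```text
tcp [ 0.5871 -0.1664  0.177 ] shift [1.283e-01 3.446e-01 1.000e-04] rot [-0.001 -0.003 -0.122] q7 1.24 t 11.05
[ 0.84  0.61 -0.86  1.69  0.52  1.08  1.24] 29.9998077750206
```

>>> creep_tool:
  ticks:
    - [0,[0.2928,0.7872,0],[0,0,0]]
    - [0,[0.2928,0.7872,0],[0,0,0]]
    - [0,[0.2928,0.7872,0],[0,0,0]]
    - [0,[0.2928,0.7872,0],[0,0,0]]
    - [0,[0.2928,0.7872,0],[0,0,0]]
    - [0,[0.2928,0.7872,0],[0,0,0]]
    - [0,[0.2928,0.7872,0],[0,0,0]]
    - [0,[0,0,0],[0,0,-2.44]]
    - [0,[0,0,0],[0,0,0]]
    - [0,[0,0,0],[0,0,0]]

```text
clock: 12.3
tool_pos: [0.5083, 0.1915, 0.1764]
ee_rot: [-0.002, 0.01, 1.0, -0.0]
wrist_force: [-0.1, 0.4, -0.4]
opening: 0.0099
finger_force: 30.0
```

Run:
```python
from h import *
go([.5074,.1926,.112],89)
for n in("scene","wrist"):
    im=ctrl.grab_frame(n);cv2.imwrite(f"pics/{n}4.png",im)
    if n=="scene":
        cv2.imwrite("pics/s4c.png",cv2.resize(im[170:330,360:580],None,fx=3.5,fy=3.5,interpolation=cv2.INTER_CUBIC))
```

```text
tcp [0.5083 0.1915 0.1764] shift [0.0006 0.0012 0.0644] rot [-0.001 -0.005 -0.003] q7 0.7 t 12.3
```

View pics/s4c.png

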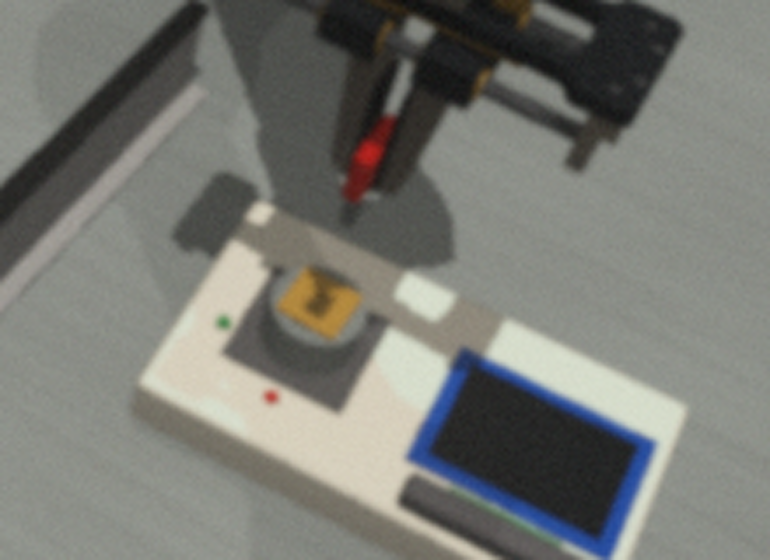

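View pics/wrist4.png

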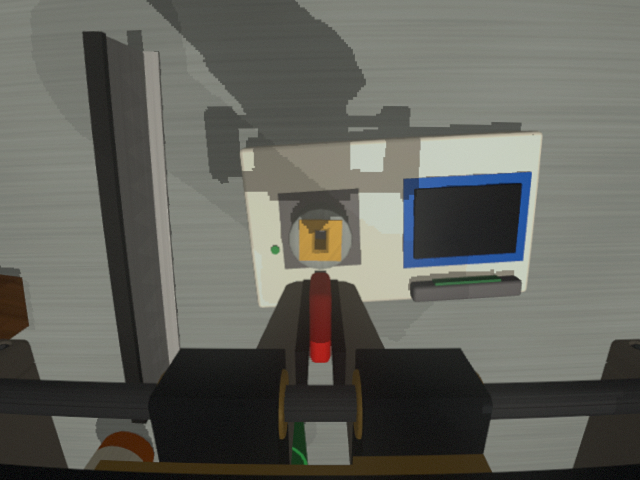

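The scene crop shows the key upright between the fingers. The wrist view shows the brass square at (320,240), with the handle centred on column 320 in line with it. I lower to just above the slot, then push in with small steps.

```bash
python3 look.py w5 brass:.07 blue:.04
```

```text
brass .07 [320. 240.] 1104.0 [508.2 192.3  33.3  33.3  -1.1]
blue .04 [464. 218.] 2831.5 [501.6 320.4 109.1  79.9 -87.6]
```

>>> creep_tool:
  ticks:
    - [0,[0.0096,0.0192,0.48],[-0.02,-0.1,-0.06]]
    - [0,[0,0,0.48],[0,0,0]]
    - [0,[0,0,0.08],[0,0,0]]
    - [0,[0,0,0],[0,0,0]]

```text
clock: 12.95
tool_pos: [0.5081, 0.1939, 0.1127]
ee_rot: [0.001, 0.007, 1.0, 0.001]
wrist_force: [-0.9, 1.1, -0.0]
opening: 0.01
finger_force: 30.0
```

Run:
```python
from h import *
go([.5074,.1926,.076],89)
```

```text
tcp [0.5081 0.1939 0.1127] shift [ 0.0008 -0.0013  0.0367] rot [0.001 0.002 0.003] q7 0.63 t 12.95
```

>>> creep_tool:
  ticks:
    - [0,[0,0,0.064],[0,0,0]]
    - [0,[0,0,0.064],[0,0,0]]
    - [0,[0,0,0.064],[0,0,0]]
    - [0,[0,0,0],[0,0,0]]

```text
clock: 13.45
tool_pos: [0.5081, 0.1939, 0.1008]
ee_rot: [0.001, 0.007, 1.0, 0.0]
wrist_force: [-1.2, -1.4, 4.1]
opening: 0.0101
finger_force: 30.0
```

In the tool's units: 0.003 m is 0.048, -0.0012 m is -0.0192.

>>> creep_tool:
  ticks:
    - [0,[0.008,-0.0192,0],[0,0,0]]
    - [0,[0,0,0.048],[0,0,0]]
    - [0,[0,0,0.048],[0,0,0]]
    - [0,[0,0,0.048],[0,0,0]]
    - [0,[0,0,0],[0,0,0]]

```text
clock: 14.08
tool_pos: [0.5079, 0.1926, 0.0923]
ee_rot: [0.002, 0.007, 1.0, 0.0]
wrist_force: [0.7, 0.3, 0.2]
opening: 0.0099
finger_force: 30.0
```

In the tool's units: 0.004 m is 0.064.

>>> creep_tool:
  ticks:
    - [0,[0,0,0.064],[0,0,0]]
    - [0,[0,0,0.064],[0,0,0]]
    - [0,[0,0,0.064],[0,0,0]]
    - [0,[0,0,0.064],[0,0,0]]
    - [0,[0,0,0],[0,0,0]]

```text
clock: 14.7
tool_pos: [0.5071, 0.1926, 0.0751]
ee_rot: [0.001, 0.007, 1.0, 0.0]
wrist_force: [-1.0, -0.3, 1.4]
opening: 0.0098
finger_force: 30.0
```

In the tool's units: 0.003 m is 0.048.

>>> creep_tool:
  ticks:
    - [0,[0,0,0.048],[0,0,0]]
    - [0,[0,0,0],[0,0,0]]
    - [0,[0,0,0],[0,0,0]]

```text
clock: 15.08
tool_pos: [0.5072, 0.1926, 0.0747]
ee_rot: [0.001, 0.007, 1.0, -0.001]
wrist_force: [-8.1, -5.8, 24.3]
opening: 0.0097
finger_force: 30.0
```

>>> creep_tool:
  ticks:
    - [0,[0,0,0.032],[0,0,0]]
    - [0,[0,0,0],[0,0,0]]
    - [0,[0,0,0],[0,0,0]]

```text
clock: 15.45
tool_pos: [0.5073, 0.1927, 0.0743]
ee_rot: [0.002, 0.007, 1.0, -0.002]
wrist_force: [-12.2, -7.8, 38.2]
opening: 0.0097
finger_force: 34.9
```

Hard stop at 38 N means the collar is seated. I ease off and turn clockwise (+rz, as the tool's z points down).

In the tool's units: -0.004 m is -0.064, 0.12 rad is 2.4.

>>> creep_tool:
  ticks:
    - [0,[0,0,-0.064],[0,0,0]]
    - [0,[0,0,0],[0,0,0]]
    - [0,[0,0,0],[0,0,2.4]]
    - [0,[0,0,0],[0,0,2.4]]
    - [0,[0,0,0],[0,0,2.4]]
    - [0,[0,0,0],[0,0,2.4]]
    - [0,[0,0,0],[0,0,2.4]]
    - [0,[0,0,0],[0,0,2.4]]
    - [0,[0,0,0],[0,0,2.4]]
    - [0,[0,0,0],[0,0,2.4]]
    - [0,[0,0,0],[0,0,2.4]]
    - [0,[0,0,0],[0,0,2.4]]
    - [0,[0,0,0],[0,0,0]]
  clamp_n: 40

```text
clock: 17.08
tool_pos: [0.5087, 0.1938, 0.0747]
ee_rot: [0.001, 0.57, 0.822, 0.002]
wrist_force: [2.8, 1.2, 4.1]
opening: 0.0099
finger_force: 43.0
```

Run:
```python
from h import *
t,R,s=tcp();y=R.apply([0,1,0]);print(t,np.degrees(np.arctan2(y[1],y[0])),s["torque"],s["wrist_force"],s["joint_pos"].round(2))
```

```text
[0.50869036 0.19379883 0.07474203] 20.550415584364327 [ 0.26974154 -0.54342024 -0.02704772] [2.81268689 1.24386621 4.06584139] [ 0.02  0.56 -0.56  1.94  0.42  0.76 -0.43]
```

Create tq.py:
```python
from h import *
t,R,s=tcp();y=R.apply([0,1,0]);print(t,np.degrees(np.arctan2(y[1],y[0])),s["torque"].round(2))
```

```text
(no output)
```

>>> creep_tool:
  ticks:
    - [0,[0,0,0],[0,0,2]]
    - [0,[0,0,0],[0,0,1]]
    - [0,[0,0,0],[0,0,0]]

```text
clock: 17.45
tool_pos: [0.509, 0.1939, 0.0748]
ee_rot: [0.001, 0.629, 0.777, 0.003]
wrist_force: [4.2, 2.4, 2.1]
opening: 0.0101
finger_force: 42.9
```

```bash
python3 tq.py
```

```text
[0.5090117  0.19390078 0.07475277] 12.014162592959005 [ 0.54 -1.14  0.07]
```

>>> creep_tool:
  ticks:
    - [0,[0,0,0],[0,0,1]]
    - [0,[0,0,0],[0,0,1]]
    - [0,[0,0,0],[0,0,0]]

```text
clock: 17.82
tool_pos: [0.5093, 0.1937, 0.0747]
ee_rot: [0.001, 0.667, 0.745, 0.003]
wrist_force: [5.3, 2.0, 1.8]
opening: 0.0094
finger_force: 43.0
```

```bash
python3 tq.py
```

```text
[0.50932296 0.19370007 0.07472936] 6.33483166624333 [ 0.51 -1.32  0.39]
```

In the tool's units: 0.06 rad is 1.2.

>>> creep_tool:
  ticks:
    - [0,[0,0,0],[0,0,1.2]]
    - [0,[0,0,0],[0,0,0]]
    - [0,[0,0,0],[0,0,0]]

```text
clock: 18.2
tool_pos: [0.5095, 0.1936, 0.0747]
ee_rot: [0.001, 0.689, 0.725, 0.003]
wrist_force: [5.5, 2.6, 1.5]
opening: 0.0094
finger_force: 43.1
```

```bash
python3 tq.py
```

```text
[0.50948056 0.19357673 0.07474272] 2.9613674985774185 [ 0.41 -1.4   0.57]
```

At the stop (0.57 N m). Now I open, retreat and check.

In the tool's units: -0.06 m is -0.96, -0.05 m is -0.8.

>>> creep_tool:
  ticks:
    - [0.05,[0,0,0],[0,0,0]]
    - [0.05,[0,0,0],[0,0,0]]
    - [0.05,[0,0,0],[0,0,0]]
    - [0.05,[0,0,0],[0,0,0]]
    - [0.05,[0,0,0],[0,0,0]]
    - [0.05,[0,0,-0.32],[0,0,0]]
    - [0.05,[0,0,-0.8],[0,0,0]]
    - [0.05,[0,0,-0.96],[0,0,0]]
    - [0.05,[0,0,-0.64],[0,0,0]]
    - [0.092,[0,0,0],[0,0,0]]

```text
clock: 19.45
tool_pos: [0.5084, 0.1925, 0.2468]
ee_rot: [0.002, 0.69, 0.723, 0.003]
wrist_force: [-0.1, -0.3, -0.4]
opening: 0.058
finger_force: 0.0
```

```bash
python3 look.py w6 brass:.07 red:.104 blue:.04;python3 tq.py
```

```text
blue .04 [320.  80.] 9569.0 [502.9 321.8 108.8  79.7 -87.4]
[0.5073048 0.1918601 0.2446409] 2.6604031737025777 [-0.09  0.09  0.03]
```

View pics/w6.png

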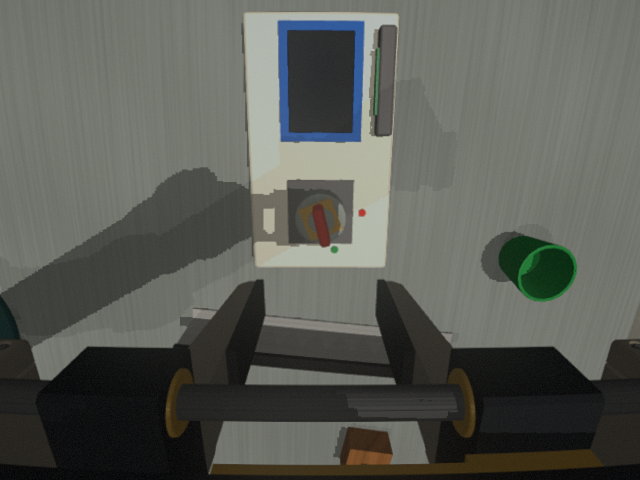

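The key stands in the cylinder with its handle running from (316,205) to (325,245). I measure the brass and handle angles with shadow-tolerant masks.

Run:
```python
from h import *
p=ctrl.camera_params("wrist");im=cv2.imread("pics/w6.png")
HSV["red"]=[((0,150,40),(6,255,255)),((174,150,40),(180,255,255))];HSV["brass"]=[((12,120,50),(24,255,255))]
for col,z in(("red",.104),("brass",.07)):
    for c in blobs(im,col,60):
        m=c.reshape(-1,2).mean(0)
        if abs(m-[320,220]).max()<40: print(col,m,cv2.contourArea(c),rect(p,c,z))
a=im[185:255,280:360];cv2.imwrite("pics/w6c.png",cv2.resize(np.clip(a*1.6,0,255).astype(np.uint8),None,fx=7,fy=7,interpolation=cv2.INTER_CUBIC))
go([.495,-.3705,.15],11)
```

```text
brass [319.88709677 217.29032258] 320.0 [506.9 192.2  33.   32.5 -66.1]
tcp [0.5073 0.1919 0.2446] shift [-0.5612 -0.0387  0.0943] rot [ 0.003 -0.    -0.146] q7 -0.55 t 19.5
```

View pics/w6c.png

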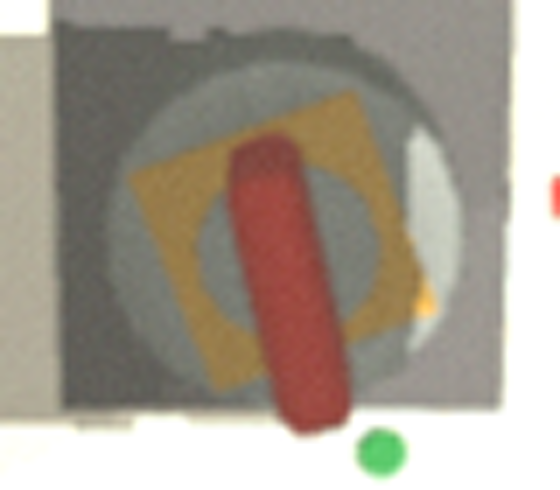

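The brass square is at −66.1° and the terminal at 2.4°, so the cylinder is at 1.196 rad with the key home. Next is the tag.

>>> creep_tool:
  ticks:
    - [0.092,[-0.896,-0.0624,0],[0,0,0]]
    - [0.092,[-0.896,-0.0624,0],[0,0,0]]
    - [0.092,[-0.896,-0.0624,0],[0,0,0]]
    - [0.092,[-0.896,-0.0624,0],[0,0,0]]
    - [0.092,[-0.896,-0.0624,0],[0,0,0]]
    - [0.092,[-0.896,-0.0624,0],[0,0,0]]
    - [0.092,[-0.896,-0.0624,0],[0,0,0]]
    - [0.092,[-0.896,-0.0624,0.16],[0,0,0]]
    - [0.092,[-0.896,-0.0624,0.16],[0,0,0]]
    - [0.092,[-0.896,-0.0624,0.16],[0,0,0]]
    - [0.092,[0,0,0],[0.06,0,-2.92]]
    - [0.092,[0,0,0],[0,0,0]]
    - [0.092,[0,0,0],[0,0,0]]

```text
clock: 21.12
tool_pos: [0.494, -0.3676, 0.2126]
ee_rot: [-0.002, 0.636, 0.772, -0.0]
wrist_force: [0.3, 0.2, 0.1]
opening: 0.0922
finger_force: 0.0
```

```bash
python3 look.py w7 yellow:.032 blue:.006
```

Run:
```python
from h import *
go([.4915,-.368,.0105],11.5);print(tcp()[2]["joint_pos"].round(2))
```

```text
blue .006 [321. 212.] 1750.0 [ 491.3 -367.5   83.6   52.   -78.9]
tcp [ 0.4943 -0.3676  0.2131] shift [-2.000e-04 -2.400e-03  2.026e-01] rot [-0.002 -0.002 -0.008] q7 0.65 t 21.175
[ 0.84  0.44 -0.33  1.67  0.16  1.06  0.65]
```

In the tool's units: 0.008 m is 0.128, 0.06 m is 0.96, -0.008 rad is -0.16.

>>> creep_tool:
  ticks:
    - [0.092,[0,-0.0384,0.8],[-0.04,-0.04,-0.16]]
    - [0.06,[0,0,0.96],[0,0,0]]
    - [0.06,[0,0,0.88],[0,0,0]]
    - [0.06,[0,0,0.48],[0,0,0]]
    - [0.06,[0,0,0.128],[0,0,0]]
    - [0.06,[0,0,0],[0,0,0]]

```text
clock: 21.92
tool_pos: [0.4927, -0.369, 0.0113]
ee_rot: [0.001, 0.633, 0.775, 0.0]
wrist_force: [0.6, -1.0, 0.4]
opening: 0.06
finger_force: 0.0
```

>>> creep_tool:
  ticks:
    - [0,[0,0,0],[0,0,0]]
    - [0,[0,0,0],[0,0,0]]
    - [0,[0,0,0],[0,0,0]]
    - [0,[0,0,0],[0,0,0]]
    - [0,[0,0,0],[0,0,0]]
    - [0,[0,0,0],[0,0,0]]
    - [0,[0,0,0],[0,0,0]]
    - [0,[0,0,0],[0,0,0]]
  clamp_n: 40

```text
clock: 22.92
tool_pos: [0.4922, -0.3693, 0.0109]
ee_rot: [0.001, 0.633, 0.774, 0.0]
wrist_force: [-0.5, 0.8, 1.6]
opening: 0.0141
finger_force: 40.0
```

>>> creep_tool:
  ticks:
    - [0,[0,0,-0.32],[0,0,0]]
    - [0,[0,0,-0.8],[0,0,0]]
    - [0,[0,0,-0.8],[0,0,0]]
    - [0,[0,0,-0.8],[0,0,0]]
    - [0,[0,0,-0.32],[0,0,0]]
    - [0,[0,0,0],[0,0,0]]
    - [0,[0,0,0],[0,0,0]]

```text
clock: 23.8
tool_pos: [0.4912, -0.3687, 0.2]
ee_rot: [0.0, 0.633, 0.774, -0.0]
wrist_force: [0.5, -0.6, -0.8]
opening: 0.0135
finger_force: 40.0
```

Run:
```python
from h import *
go([.5024,.3195,.2],2.4);print(tcp()[2]["joint_pos"].round(2),tcp()[2]["finger_force"],tcp()[2]["opening"])
```

```text
tcp [ 0.4912 -0.3687  0.2   ] shift [ 6.721e-01  1.483e-01 -2.000e-04] rot [0.    0.    0.159] q7 0.65 t 23.8
[ 0.84  0.45 -0.34  1.69  0.17  1.03  0.65] 39.99981701374054 0.013543240263380543
```

In the tool's units: 0.042 m is 0.672, 0.022 m is 0.352, 0.08 rad is 1.6.

>>> creep_tool:
  ticks:
    - [0,[0.32,0.0704,0],[0,0,0]]
    - [0,[0.672,0.1488,0],[0,0,0]]
    - [0,[0.672,0.1488,0],[0,0,0]]
    - [0,[0.672,0.1488,0],[0,0,0]]
    - [0,[0.672,0.1488,0],[0,0,0]]
    - [0,[0.672,0.1488,0],[0,0,0]]
    - [0,[0.672,0.1488,0],[0,0,0]]
    - [0,[0.672,0.1488,0],[0,0,0]]
    - [0,[0.672,0.1488,0],[0,0,0]]
    - [0,[0.672,0.1488,0],[0,0,0]]
    - [0,[0.672,0.1488,0],[0,0,0]]
    - [0,[0.672,0.1488,0],[0,0,0]]
    - [0,[0.672,0.1488,0],[0,0,0]]
    - [0,[0.672,0.1488,0],[0,0,0]]
    - [0,[0.672,0.1488,0],[0,0,0]]
    - [0,[0.672,0.1488,0],[0,0,0]]
    - [0,[0.352,0.0784,0],[0,0,0]]
    - [0,[0,0,0],[0,0,1.6]]
    - [0,[0,0,0],[0,0,1.58]]
    - [0,[0,0,0],[0,0,0]]

```text
clock: 26.3
tool_pos: [0.5019, 0.3197, 0.1991]
ee_rot: [0.0, 0.691, 0.723, -0.001]
wrist_force: [-0.2, 0.3, -1.1]
opening: 0.0134
finger_force: 40.0
```

>>> creep_tool:
  ticks:
    - [0,[0,0,0],[0,0,0]]
    - [0,[0,0,0],[0,0,0]]

```text
clock: 26.55
tool_pos: [0.5033, 0.3191, 0.1999]
ee_rot: [0.001, 0.692, 0.722, -0.0]
wrist_force: [0.1, 1.4, -0.5]
opening: 0.0137
finger_force: 40.0
```

Run:
```python
from h import *
go([.5024,.3195,.073],2.4);print(tcp()[2]["opening"])
p=ctrl.camera_params("top");im=ctrl.grab_frame("top");cv2.imwrite("pics/t8.png",im)
p=ctrl.camera_params("scene");im=ctrl.grab_frame("scene");cv2.imwrite("pics/s8.png",im)
p=ctrl.camera_params("wrist");im=ctrl.grab_frame("wrist");cv2.imwrite("pics/w8.png",im)
```

```text
tcp [0.5033 0.3191 0.1999] shift [ 0.0005 -0.001   0.1269] rot [0.001 0.001 0.001] q7 -0.81 t 26.55
0.013650300474278315
```

View pics/w8.png

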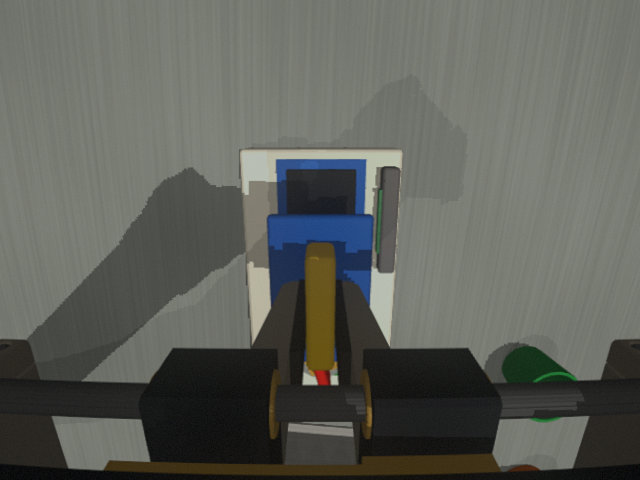

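The wrist view shows the tag held level, its far edge at row 214 between columns 268 and 373, straight above the pad (frame columns 276–366). I check where it sits along its length and then lower it.

Run:
```python
from h import *
p=ctrl.camera_params("wrist")
print(rays(p,[[268,215],[373,215]],.195).round(4))
print(project(p,[[.5015+dx,.362,.195] for dx in(-.027,.027)]))
print(rays(p,[[276,159],[366,159]],.04).round(4))
```

```text
[[0.475  0.3616 0.195 ]
 [0.5267 0.3638 0.195 ]]
[[267.02366519 214.13137565]
 [376.30254092 218.62449823]]
[[0.4608 0.3765 0.04  ]
 [0.5412 0.3799 0.04  ]]
```

>>> creep_tool:
  ticks:
    - [0,[0.008,-0.016,0.48],[0,0,0]]
    - [0,[0,0,0.56],[0,0,0]]
    - [0,[0,0,0.48],[0,0,0]]
    - [0,[0,0,0.32],[0,0,0]]
    - [0,[0,0,0.16],[0,0,0]]
    - [0,[0,0,0.048],[0,0,0]]
    - [0,[0,0,0],[0,0,0]]
    - [0,[0,0,0],[0,0,0]]

```text
clock: 27.7
tool_pos: [0.5033, 0.3198, 0.073]
ee_rot: [0.001, 0.692, 0.722, 0.001]
wrist_force: [0.6, -0.2, 0.0]
opening: 0.0135
finger_force: 40.0
```

Run:
```python
from h import *
go([.5024,.3195,.071],2.4)
```

```bash
python3 look.py w9 blue:.06
```

```text
tcp [0.5033 0.3198 0.073 ] shift [-0.0003 -0.0009  0.002 ] rot [ 0.003  0.    -0.   ] q7 -0.9 t 27.7
blue .06 [321. 236.] 9527.5 [501.9 345.8  71.5  69.8   2.4]
```

View pics/w9.png

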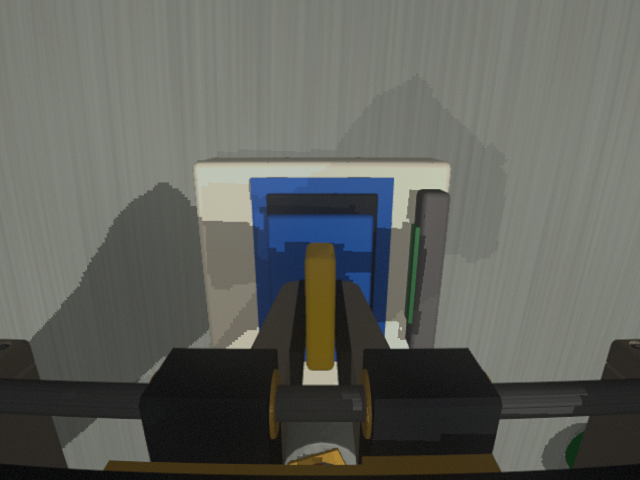

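The tag is level and centred about 22 mm above the pad, with equal blue margins either side (columns 250–393, tag 268–373). I hand in.

```bash
python3 -c "
from rig import ctrl
print(ctrl.sign_off())"
```

```text
the job is handed in; nothing more can be done
None
```

I handed the job in at about 28 s, and the hand-in reported no verdict: the key is home and turned to the stop (cylinder measured at about 1.20 rad), and the tag is held level, centred about 22 mm above the reader pad.

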